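# Snap the open clip on a pattern board with pliers

## Robot

A 6-joint arm with a two-finger parallel gripper is mounted at the origin on the work surface. World frame = base frame: x ahead of the robot, y to its left, z up, the work surface at z = 0. Lengths are in m, angles in rad, forces in N, time in s.
With the tool pointing down it reaches from about 0.275 to 0.825 m from the base axis. Payload 5.2 kg.
Tool frame: the origin (TCP) lies at the very end of the fingers, on their centre line; the grasp point (between the pads) lies 19 mm behind it; z points along the fingers, y is the line along which they close (so a half turn about z gives the same grasp; the last joint's range is limited). The gripper opens to 93 mm and grips with 3 to 60 N. Pads are 15 mm wide; open, the fingers measure 128 mm over their backs; the gripper's body (75 mm by 188 mm) begins 65 mm behind the grasp point.
Start: joints at [0.915, 0.259, 1.535, -0, 1.348, -0.203], TCP at [0.241, 0.495, 0.219] pointing down, gripper open.
Joint ranges: [-3.14, 3.14], [-0.91, 2.08], [0.19, 2.58], [-1.22, 4.36], [0.22, 2.71], [-3.12, 3.12]. Speed limits (rad/s): [2.57, 2.57, 3.14, 3.14, 3.14, 3.14].

## Interface

Orientations are given as a unit quaternion [x, y, z, w].
In Python, from station import observe, capture, close_job gives the robot as it stands. The module is installed in compiled form; this text tells all that it offers.
- The arm moves only by the tool apply_moves, never from a script. Its argument "rows" is a list of rows, each a list of 7 numbers: the shift along the tool's x, y, z in m, then the turn, a rotation vector about the tool's x, y, z in degrees, then the closure, from 0 (fully open) to 1 (shut). In form: [[x, y, z, rx, ry, rz, fingers], ...]. A call has exactly 8 rows; each row is the pose to reach, as a shift and turn from the pose commanded when the call began, along the tool's axes at that moment; what a row does not reach only later rows make up. A row lasts 1/10 s, in which the tool goes at most 50 mm and 8.59 degrees, less where a joint would pass 70% of its speed; a pose out of reach is approached as far as the arm can. A call with a gripper value outside its range is refused whole. The fingers move at their own pace and stop on an object; the grip force is fixed at half the most. Time passes only in rows, so rows that repeat a pose let the fingers close, or fill a call up. It gives the time, the measured TCP pose, the force, the opening and the grip force at its end, in the units of the state.
- observe(): the state, without advancing time (a new reading comes with each control period).
- capture(name): name is "scene" or "top"; returns a dict with "image" (400x640x3 uint8, red, green, blue), "fx", "fy", "cx", "cy" (pixels), "T" (4x4, takes a point from camera to world coordinates). Camera axes: x right, y up, looking along -z (the intrinsics and any distortion apply to the point x, -y, -z); pixel columns grow to the right and rows downward; lengths in m; the calibration is good to about 2 mm. A picture is of the moment at which its call begins. There is no depth.
- close_job(): hands the job in; it is judged then, once.
The state is a dict: "time_s": time; "joints": joint angles; "qd": joint speeds; "joint_torque": joint torques, N m; "tool_pos": TCP position; "eef_rot": TCP orientation; "contact_force": force on the tool from outside, world axes, zero at the start; "torque": the same for the moment, N m; "grip_width": finger opening in m; "finger_force": force on a finger pad.
Only numpy, scipy, OpenCV 4.12 (cv2) and the standard library are available. Lean on these libraries where they do the work, as an engineer would, in place of code of your own. Each camera call takes 0.05 s, during which the arm holds its last target. There are 200 camera calls.

## Task

One of the two snap clips on the red pattern board is still open. Pick up the blue-handled spring pliers, squeeze that clip between their jaws until its yellow cap clicks fully home, then lay the pliers back on their rest as they were. Work the clip only with the pliers, not with the fingers, and do not knock the other things on the bench about.

Things in the scene. Friction and masses are not known exactly. Their poses are not given: they have to be found in the camera images.
- pliers_grip (a point): Grasp point of the pliers, half-way up, midway between the blue handles, 68 mm behind the pivot; x to the nose, z up. Grip zone 40 to 97 mm behind the pivot: flat upright outer sides, 67 mm over both when open, 61 mm and parallel to each other at hinge value 0.10, 38 mm at 0.44; handles end 124 mm behind the pivot. Take from above across both. Fixed to the half with the handle on -y.
- pliers_pivot (a point): Centre of the pliers' hinge pin, 9 mm over their underside. x is the centre line to the nose when open; at hinge value h the centre line is this x turned by +h/2 about z. Jaws: 18 mm high, 12 mm thick, they clamp from 35 to 75 mm ahead of the pivot (middle 58 mm), 55 mm apart when open, 30 mm apart and parallel at hinge value 0.44.
- pliers_handle (a joint): Hinge of the pliers, rad: 0 fully open, 0.44 jaws parallel, 0.52 stop; the jaw gap closes 58 mm per rad. A spring opens them: it pushes the handles apart with 10 N at the grasp point when open, 13 N at 0.44. A harder grip closes them, so carry them with the fingers only about 6 mm narrower than the open handles.
- pliers: Spring pliers, 200 mm long, 18 mm thick, 0.17 kg, balanced about 60 mm behind the pivot, blue handles, steel jaws, lying flat so that they open in the horizontal plane. Origin on the hinge axis at the underside, axes as pliers_pivot (they belong to the half with the jaw on +y and the handle on -y).
- rest: Pliers' rest, fixed: grey plate 4 mm thick with two black rubber bars along y, 105 mm long, tops 22 mm above the bench: front bar 0 to 20 mm ahead (+x) of the origin, rear bar 95 to 121 mm behind it; fingers fit between. Origin at bench level below the place of the pliers' pivot (within 7 mm at the start); x is where their nose points (within 0.05 rad).
- clip_mid (a point): Middle of the open clip on its axis, 50 mm above the bench, half-way between the outer faces of its discs while open; moves as the clip floats. Clip axis along y: dark steel disc at -y, yellow cap at +y. x is square to the axis, towards the yellow pattern. Room for the pliers lowered from above, nose along +x, jaws outside the two discs; the black base's top is 24 mm below.
- clip_cap (a joint): Travel of the open clip's yellow cap along its stud, m: 0 open (40 mm over the discs' outer faces, red stud showing), 0.010 snapped home (30 mm). It springs back if let go before 0.0065, resists with up to about 9 N, then snaps home by itself and stays.
- clip: The open clip with all its parts; origin under the centre of its black base (34 x 85 x 8 mm) on the board. The two discs float together 8 mm either way along y on the base (under 2 N), so they centre themselves in the jaws.
- done_mid (a point): Middle of the other clip of the board, already snapped (30 mm over its discs), fixed, nothing to do there; axes as for clip_mid. The two clips are 180 mm apart and may be either way round.
- board: Red pattern board, fixed, 260 (x) x 360 (y) x 18 mm, origin at the centre of its underside on the bench. The clips stand on it 30 mm to -x of its centre, their axes along its y; two yellow half-round patterns, 110 mm long and standing 33 mm above the board, lie 68 mm to +x.
- block_a: Grey pattern block, 130 x 45 x 34 mm, loose; origin under its centre. Leave alone.
- block_b: Grey pattern block like block_a. Leave alone.
- block_c: Grey pattern block like block_a. Leave alone.
- brush: Brush, 170 mm long, loose. Leave alone.
- jar: Closed jar, 64 mm across, 90 mm high, loose; origin under its centre. Leave alone.

How it is judged:
By the outcome, as a careful person would: the job done as asked, in the order asked, and still so for the second after the job is handed in, with the robot touching nothing.
It also fails if it takes over 61 s, if anything falls off the work surface, if the arm or the gripper's body presses on something with over 40 N, if the wrist force passes 120 N, or if a joint passes its speed limit or range.

## Working session

There is one attempt and no reset: what is moved stays moved. The work goes in short steps, Python scripts to look and compute and a tool call to move; the robot and the scene stay as the last step left them, time stands still between calls to the robot, and variables do not carry over. Pictures are saved under pics/ and viewed, at most 10 in all, crops included, and the job is handed in when it is done.

Besides the shell and the picture viewer there is one more tool, called in YAML: its name, and indented under it one key for each argument. apply_moves: Moves the arm, as the interface text tells. Its arguments: {"type":"object","properties":{"rows":{"type":"array"}},"required":["rows"]}

```bash
mkdir -p pics
cat > h.py <<'E'
import numpy as np, cv2
from station import observe, capture
def ray(c,u,v):
    d=np.array([(u-c["cx"])/c["fx"],-(v-c["cy"])/c["fy"],-1.0]); T=np.array(c["T"])
    return T[:3,3],T[:3,:3]@d
def onz(c,u,v,z):
    o,d=ray(c,u,v); return o+d*(z-o[2])/d[2]
def proj(c,p):
    T=np.array(c["T"]); q=T[:3,:3].T@(np.array(p)-T[:3,3]); return c["cx"]+c["fx"]*q[0]/-q[2], c["cy"]-c["fy"]*q[1]/-q[2]
def save(c,n): cv2.imwrite("pics/"+n,cv2.cvtColor(c["image"],cv2.COLOR_RGB2BGR))
E
python3 - <<'E'
from h import *
print(observe())
for n in("scene","top"):
    c=capture(n); save(c,n+"0.png"); print({k:(v if k!="image" else v.shape) for k,v in c.items()})
E
```

```text
{'time_s': 0.0, 'joints': array([ 9.15182988e-01,  2.59330349e-01,  1.53608350e+00,  3.83798817e-05,
        1.34800828e+00, -2.02781897e-01]), 'qd': array([-0.00047106,  0.00109086, -0.00182389,  0.00123629, -0.00134958,
        0.00085884]), 'joint_torque': array([-1.85939709e-03, -4.37308252e+01, -2.84006596e+01,  7.19636539e-02,
        4.09408996e-02, -8.92708294e-05]), 'tool_pos': array([0.24024729, 0.49414214, 0.21782436]), 'eef_rot': array([ 2.24490229e-01,  9.74475910e-01, -8.23986454e-04, -3.97675816e-04]), 'contact_force': array([-0.15937709,  0.06979366,  0.23476476]), 'torque': array([-0.02842462,  0.04484726, -0.00327061]), 'finger_force': 0.0, 'grip_width': 0.0930228953347981}
{'image': (400, 640, 3), 'fx': 445.84168267376606, 'fy': 445.84168267376606, 'cx': 320.7168579604528, 'cy': 206.59713897385373, 'T': array([[-0.78047765, -0.42360435,  0.45979776,  1.32568306],
       [ 0.62501105, -0.54596241,  0.55793031,  0.91018182],
       [ 0.01469059,  0.72283083,  0.69086886,  1.19386344],
       [ 0.        ,  0.        ,  0.        ,  1.        ]])}
{'image': (400, 640, 3), 'fx': 449.7061842047972, 'fy': 449.7061842047972, 'cx': 313.61003219973276, 'cy': 205.83822667800538, 'T': array([[-0.01726447,  0.97402572, -0.22577829,  0.27870933],
       [-0.99984388, -0.01596873,  0.00756415, -0.00952397],
       [ 0.00376228,  0.22587363,  0.97414935,  1.41275311],
       [ 0.        ,  0.        ,  0.        ,  1.        ]])}
```

View pics/scene0.png

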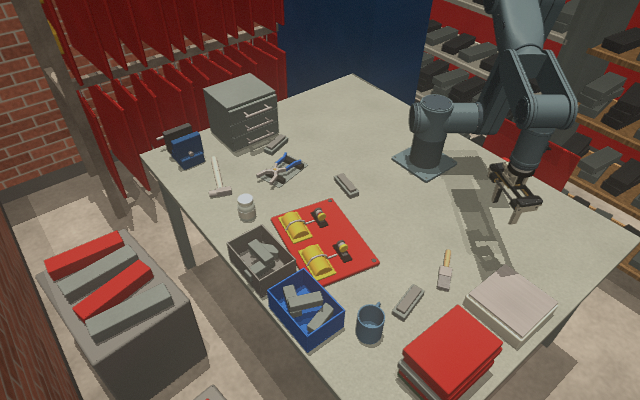

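View pics/top0.png

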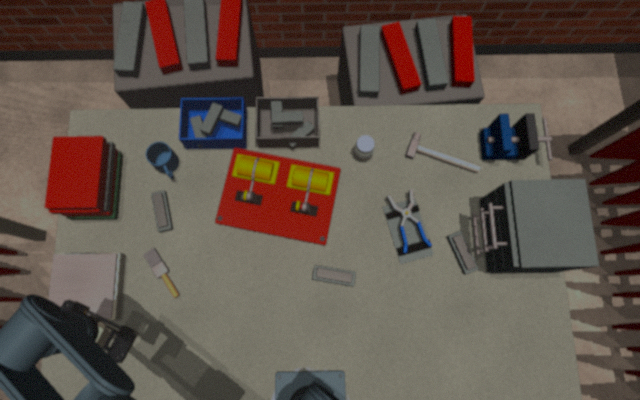

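Scene view: the board is near (325,240) and the pliers near (280,170). Top view: the pliers are at about (407,222) with the nose up-image, and the clips near (250,198) and (305,208). I'll enlarge both views.

Run:
```python
import cv2, numpy as np
t=cv2.imread("pics/top0.png"); s=cv2.imread("pics/scene0.png")
f=lambda i,x,y,w,h,k:cv2.resize(i[y:y+h,x:x+w],None,fx=k,fy=k,interpolation=cv2.INTER_CUBIC)
a=f(t,370,180,80,90,5); b=f(t,215,145,80*1,90,5)
cv2.imwrite("pics/c1.png",np.hstack([a,f(t,265,150,80,90,5)]))
b=f(s,250,190,133,100,3); d=f(s,245,140,133,60,3)
cv2.imwrite("pics/c2.png",np.hstack([f(s,265,195,110,90,5)[:450,:450],f(s,250,140,70,90,5)[:450,:350]]))
```

```text
(no output)
```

View pics/c1.png

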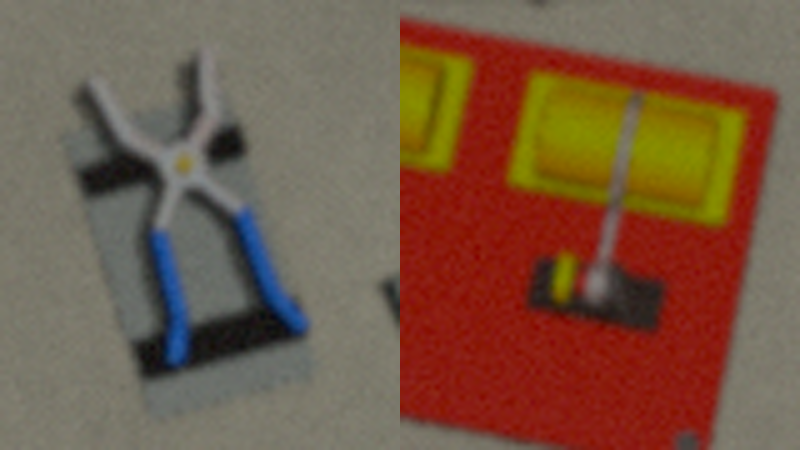

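View pics/c2.png

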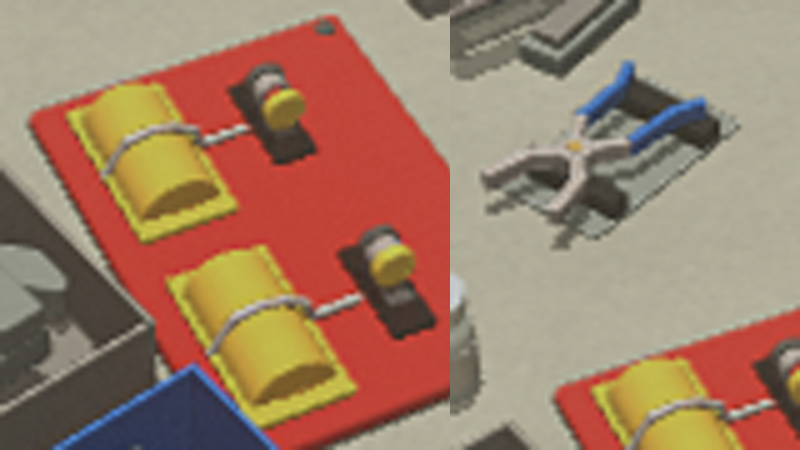

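The pliers crop shows the yellow pin at top (407,213), with the rest's black bars under it. On the right clip, the cap seems to have a reddish gap next to the steel disc. I'll compare the two clips and measure the geometry.

Run:
```python
from h import *
top=capture("top"); sc=capture("scene")
f=lambda i,x,y,w,h,k:cv2.resize(i[y:y+h,x:x+w],None,fx=k,fy=k,interpolation=cv2.INTER_CUBIC)[:,:,::-1]
t=top["image"];s=sc["image"]
cv2.imwrite("pics/c3.png",np.vstack([np.hstack([f(t,230,180,40,30,10),f(t,285,190,40,30,10)]),np.hstack([f(s,305,200,40,30,10),f(s,325,232,40,30,10)])]))
hsv={n:cv2.cvtColor(c["image"],cv2.COLOR_RGB2HSV) for n,c in(("top",top),("scene",sc))}
# board
H=hsv["top"]; red=(((H[...,0]<8)|(H[...,0]>172))&(H[...,1]>150)&(H[...,2]>60)).astype(np.uint8)
red[:148]=0; red[245:]=0; red[:,:210]=0; red[:,345:]=0
cn=max(cv2.findContours(red,cv2.RETR_EXTERNAL,cv2.CHAIN_APPROX_NONE)[0],key=cv2.contourArea)
P=np.array([onz(top,u,v,.018)[:2] for u,v in cn[:,0]],np.float32)
print("board",cv2.minAreaRect(P))
# blue
for n,c,box in(("top",top,(370,180,450,270)),("scene",sc,(250,140,320,190))):
    x0,y0,x1,y1=box;h=hsv[n][y0:y1,x0:x1]
    b=((h[...,0]>100)&(h[...,0]<125)&(h[...,1]>130)).astype(np.uint8)
    k,l,st,ce=cv2.connectedComponentsWithStats(b)
    for i in range(1,k):
        if st[i,4]>15: 
            u,v=ce[i]+[x0,y0]; print(n,"blue",st[i],(u,v),onz(c,u,v,.031))
            ys,xs=np.where(l==i); Q=np.array([onz(c,a+x0,bb+y0,.031)[:2] for a,bb in zip(xs,ys)])
            print("  ext minx",Q[Q[:,0].argmin()],"maxx",Q[Q[:,0].argmax()], "line",cv2.fitLine(Q.astype(np.float32),2,0,.01,.01).ravel())
    yl=((h[...,0]>15)&(h[...,0]<35)&(h[...,1]>110)).astype(np.uint8)
    k,l,st,ce=cv2.connectedComponentsWithStats(yl)
    for i in range(1,k):
        if st[i,4]>3: u,v=ce[i]+[x0,y0]; print(n,"pin",st[i,4],(u,v),onz(c,u,v,.04))
# black rest bars top view
h=hsv["top"][180:270,370:450]; k,l,st,ce=cv2.connectedComponentsWithStats((h[...,2]<55).astype(np.uint8))
for i in range(1,k):
    if st[i,4]>20: u,v=ce[i]+[370,180]; print("bar",st[i],(u,v),onz(top,u,v,.022))
# yellow cap
for n,c,box in(("top",top,(230,185,325,220)),("scene",sc,(300,195,365,270))):
    x0,y0,x1,y1=box;h=hsv[n][y0:y1,x0:x1]
    yl=((h[...,0]>18)&(h[...,0]<35)&(h[...,1]>130)&(h[...,2]>90)).astype(np.uint8)
    k,l,st,ce=cv2.connectedComponentsWithStats(yl)
    for i in range(1,k):
        if st[i,4]>8: u,v=ce[i]+[x0,y0]; print(n,"cap",st[i],(u,v),onz(c,u,v,.05))
```

```text
board ((0.6406587958335876, 0.09192103147506714), (0.3547304570674896, 0.25756198167800903), 77.43956756591797)
top blue [ 47  42  14  25 108] (np.float64(422.98148148148147), np.float64(235.0462962962963)) [ 0.50014298 -0.35876569  0.031     ]
  ext minx [ 0.46560532 -0.37492116] maxx [ 0.54161423 -0.34927452] line [ 0.9294889   0.36885008  0.5002193  -0.35873657]
top blue [ 30  47   8  27 114] (np.float64(403.780701754386), np.float64(240.75438596491227)) [ 0.48325501 -0.29788973  0.031     ]
  ext minx [ 0.44517467 -0.29926805] maxx [ 0.52671877 -0.28878784] line [ 0.9960742   0.08852214  0.48335168 -0.29788154]
top pin 4 (np.float64(406.5), np.float64(212.5)) [ 0.57074364 -0.31008814  0.04      ]
scene blue [27 13  9 10 19] (np.float64(281.5263157894737), np.float64(157.68421052631578)) [ 0.49523941 -0.36635412  0.031     ]
  ext minx [ 0.46442316 -0.38428059] maxx [ 0.52736332 -0.35362942] line [ 0.9141321   0.40541646  0.49510047 -0.36641687]
scene blue [36 20 15  8 24] (np.float64(292.6666666666667), np.float64(163.08333333333334)) [ 0.47954765 -0.30751319  0.031     ]
  ext m
[... 1022 characters left out ...]
(np.float64(297.4375), np.float64(204.78125)) [0.59875527 0.03015861 0.05      ]
scene cap [17 18  9  8 49] (np.float64(320.8775510204082), np.float64(216.53061224489795)) [0.59655316 0.02750559 0.05      ]
scene cap [  0  27  12  19 144] (np.float64(303.875), np.float64(231.88194444444446)) [0.69115185 0.05030948 0.05      ]
scene cap [  0  49  23  21 251] (np.float64(309.8725099601594), np.float64(252.35856573705178)) [0.73189377 0.13741992 0.05      ]
scene cap [39 49  9  8 51] (np.float64(342.80392156862746), np.float64(247.72549019607843)) [0.63136521 0.18984204 0.05      ]
scene cap [  7  61  27  14 256] (np.float64(319.734375), np.float64(263.80859375)) [0.7363937 0.1960509 0.05     ]
```

View pics/c3.png

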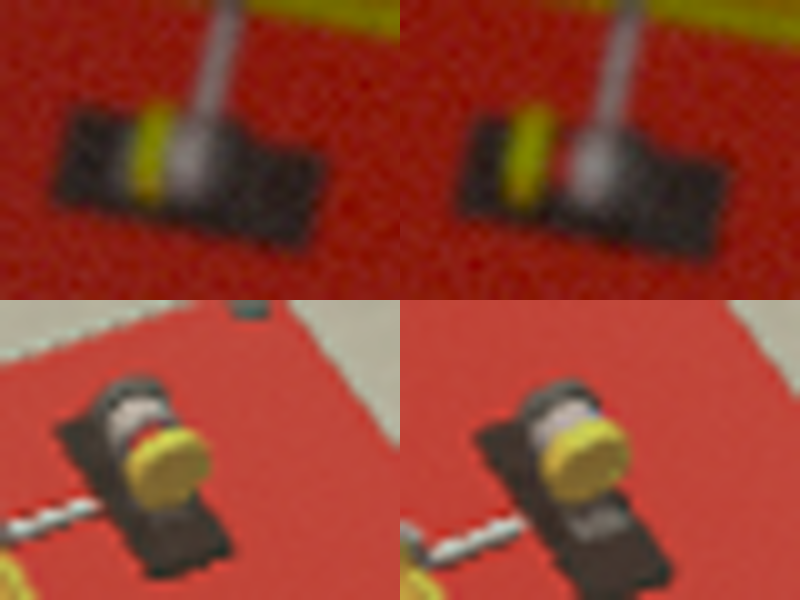

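The open clip is the right one in the top view: red stud shows at about top (301,206), and at scene (318,212) too. Now I'll refine by triangulating across both views.

```bash
cat >> h.py <<'E'
from scipy.spatial.transform import Rotation as R
def tri(c1,a,c2,b):
    o1,d1=ray(c1,*a);o2,d2=ray(c2,*b)
    s=np.linalg.lstsq(np.c_[d1,-d2],o2-o1,rcond=None)[0]
    p,q=o1+d1*s[0],o2+d2*s[1]; return (p+q)/2,np.linalg.norm(p-q)
def down(yaw): # tool x at yaw deg in world, z down
    return R.from_euler('z',yaw,degrees=True)*R.from_euler('x',180,degrees=True)
def delta(p0,R0,p1,R1):
    return np.round(R0.inv().apply(np.array(p1)-p0),4),np.round((R0.inv()*R1).as_rotvec(degrees=True),2)
E
python3 - <<'E'
from h import *
top=capture("top"); sc=capture("scene")
def cen(c,box,lo,hi):
    x0,y0,x1,y1=box;h=cv2.cvtColor(c["image"],cv2.COLOR_RGB2HSV)[y0:y1,x0:x1]
    m=cv2.inRange(h,np.array(lo),np.array(hi)); ys,xs=np.where(m); return (xs.mean()+x0,ys.mean()+y0),len(xs)
pt,n1=cen(top,(400,206,413,219),(14,80,70),(35,255,255)); ps,n2=cen(sc,(268,163,282,176),(14,100,70),(35,255,255))
print("pin",pt,n1,ps,n2,tri(top,pt,sc,ps),onz(top,*pt,.04))
print("handles",tri(top,(422.98,235.05),sc,(281.5,157.7)),tri(top,(403.8,240.75),sc,(292.7,163.1)))
for a,b in(((297.44,204.78),(320.88,216.53)),((244.44,194.81),(342.8,247.73))):
    print("cap",tri(top,a,sc,b))
# black clip bases in top at z=.026, jaw tips
h=cv2.cvtColor(top["image"],cv2.COLOR_RGB2HSV)
for (x0,y0,x1,y1) in((285,193,325,222),(230,184,270,212)):
    m=(h[y0:y1,x0:x1,2]<75).astype(np.uint8); cn=max(cv2.findContours(m,0,cv2.CHAIN_APPROX_NONE)[0],key=cv2.contourArea)
    P=np.array([onz(top,u+x0,v+y0,.026)[:2] for u,v in cn[:,0]],np.float32); print("base",cv2.minAreaRect(P))
# jaw tips from crop
for n,p in (("L",(389,196)),("R",(411.2,189.5))): print("tip",n,onz(top,*p,.04))
c=down(154.06); print(delta([.241,.495,.219],c,[.5045,-.326,.19],down(12.)))
E
```

```text
pin (np.float64(406.1111111111111), np.float64(212.33333333333334)) 9 (np.float64(274.6666666666667), np.float64(168.66666666666666)) 3 (array([ 0.56998984, -0.30756802,  0.04553449]), np.float64(0.0003483846169696348)) [ 0.57129609 -0.30890591  0.04      ]
handles (array([ 0.49977434, -0.35782368,  0.03781236]), np.float64(0.0020634779767791504)) (array([ 0.48365201, -0.29799647,  0.03806968]), np.float64(0.004049720530128042))
cap (array([0.59824186, 0.02990608, 0.05286657]), np.float64(0.0004443354546898022))
cap (array([0.63326619, 0.19381248, 0.05455075]), np.float64(0.002810095526199132))
base ((0.5927671194076538, 0.010372854769229889), (0.08083441853523254, 0.03298552706837654), 78.60552978515625)
base ((0.6326544880867004, 0.18609735369682312), (0.08089547604322433, 0.03534000366926193), 79.38339233398438)
tip L [ 0.62480092 -0.25830065  0.04      ]
tip R [ 0.64485058 -0.32972277  0.04      ]
(array([-0.5961, -0.623 ,  0.029 ]), array([ -0.  ,  -0.  , 142.06]))
```

apply_moves:
  rows:
    - [-0.015, -0.016, 0, 0, 0, 4, 0]
    - [-0.045, -0.047, 0, 0, 0, 11, 0]
    - [-0.076, -0.08, 0, 0, 0, 19, 0]
    - [-0.108, -0.113, 0, 0, 0, 27, 0]
    - [-0.14, -0.146, 0, 0, 0, 35, 0]
    - [-0.172, -0.18, 0, 0, 0, 43, 0]
    - [-0.204, -0.213, 0, 0, 0, 51, 0]
    - [-0.236, -0.247, 0, 0, 0, 59, 0]

```text
time_s: 1.1
tool_pos: [0.3449, 0.1676, 0.2189]
eef_rot: [0.677, 0.736, 0.0, 0.0]
contact_force: [0.9, 0.3, 0.1]
grip_width: 0.0931
finger_force: 0.0
```

Run:
```python
from h import *
c0=down(154.06); r1=c0*R.from_euler('z',59,degrees=True)
p=np.array([.241,.495,.219])+c0.apply([-.236,-.247,0])
o=observe(); print(p,r1.as_quat(),o["tool_pos"],o["eef_rot"],o["time_s"],o["contact_force"])
print(delta(p,r1,[.504,-.3245,.19],down(13.3)))
```

```text
[0.34517848 0.1696512  0.219     ] [ 6.75204078e-01  7.37630974e-01  5.87016620e-17 -1.74216626e-17] [0.34493914 0.16762061 0.21889162] [6.77144486e-01 7.35849924e-01 3.84080813e-04 2.94621938e-04] 1.1 [0.90257524 0.29409536 0.10146301]
(array([-0.5062,  0.1146,  0.029 ]), array([-0.  , -0.  , 81.76]))
```

apply_moves:
  rows:
    - [-0.043, 0.01, 0, 0, 0, 7, 0]
    - [-0.086, 0.0195, 0, 0, 0, 14, 0]
    - [-0.129, 0.029, 0, 0, 0, 21, 0]
    - [-0.172, 0.039, 0, 0, 0, 28, 0]
    - [-0.215, 0.049, 0, 0, 0, 35, 0]
    - [-0.258, 0.058, 0, 0, 0, 42, 0]
    - [-0.301, 0.068, 0, 0, 0, 49, 0]
    - [-0.344, 0.078, 0, 0, 0, 56, 0]

```text
time_s: 1.9
tool_pos: [0.453, -0.1685, 0.2187]
eef_rot: [0.943, 0.332, 0.0, 0.0]
contact_force: [1.1, -0.1, 1.2]
grip_width: 0.0931
finger_force: 0.0
```

Run:
```python
from h import *
c0=down(154.06-59); r1=c0*R.from_euler('z',56,degrees=True)
p=np.array([.3452,.1697,.219])+c0.apply([-.344,.078,0])
o=observe(); print(p,o["tool_pos"],R.from_quat(o["eef_rot"]).as_matrix()[:,0])
print(delta(p,r1,[.504,-.3245,.12],down(13.3)))
print(delta(o["tool_pos"],R.from_quat(o["eef_rot"]),[.504,-.3245,.12],down(13.3)))
```

```text
[ 0.45323645 -0.16607988  0.219     ] [ 0.45296863 -0.16847929  0.21873962] [7.80042494e-01 6.25726484e-01 2.71415131e-04]
(array([-0.0604,  0.155 ,  0.099 ]), array([-0.  , -0.  , 25.76]))
(array([-0.0578,  0.1536,  0.0988]), array([ 1.000e-02, -2.000e-02,  2.544e+01]))
```

apply_moves:
  rows:
    - [-0.015, 0.039, 0.01, 0, 0, 6.5, 0]
    - [-0.029, 0.074, 0.03, 0, 0, 12.5, 0]
    - [-0.041, 0.105, 0.05, 0, 0, 18, 0]
    - [-0.05, 0.13, 0.07, 0, 0, 22, 0]
    - [-0.057, 0.147, 0.088, 0, 0, 24.8, 0]
    - [-0.0604, 0.155, 0.099, 0, 0, 25.76, 0]
    - [-0.0604, 0.155, 0.099, 0, 0, 25.76, 0]
    - [-0.0604, 0.155, 0.099, 0, 0, 25.76, 0]

```text
time_s: 2.7
tool_pos: [0.5034, -0.3243, 0.1199]
eef_rot: [0.993, 0.116, -0.0, -0.0]
contact_force: [0.3, 0.6, -0.7]
grip_width: 0.0931
finger_force: 0.0
```

Run:
```python
from h import *
o=observe(); r=R.from_quat(o["eef_rot"]);print(o["tool_pos"],r.as_matrix(),o["joints"])
print(delta(o["tool_pos"],r,[.504,-.3245,.012],down(13.3)))
c=capture("top");i=c["image"][160:280,350:490];cv2.imwrite("pics/t3.png",cv2.resize(i,None,fx=5,fy=5,interpolation=2)[:,:,::-1])
```

```text
[ 0.50342809 -0.32429046  0.11993809] [[ 9.72936691e-01  2.31071688e-01 -2.65877788e-04]
 [ 2.31071806e-01 -9.72936530e-01  5.73317346e-04]
 [-1.26204806e-04 -6.19238342e-04 -9.99999800e-01]] [-7.58505385e-01  4.24664809e-01  1.54758747e+00  2.53355690e-04
  1.16992773e+00  5.79012888e-01]
(array([0.0005, 0.0004, 0.1079]), array([-0.04,  0.01,  0.06]))
```

View pics/t3.png

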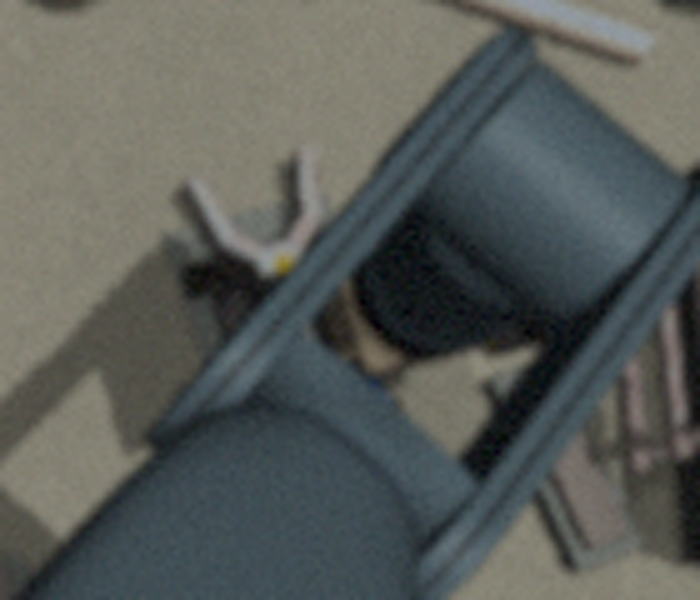

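The arm hides most of the pliers, but the jaws and pin (top ~(406,212)) still sit where I measured them. I'll descend.

apply_moves:
  rows:
    - [0, 0, 0.02, 0, 0, 0, 0]
    - [0, 0, 0.045, 0, 0, 0, 0]
    - [0, 0, 0.07, 0, 0, 0, 0]
    - [0, 0, 0.088, 0, 0, 0, 0]
    - [0, 0, 0.1, 0, 0, 0, 0]
    - [0, 0, 0.106, 0, 0, 0, 0]
    - [0, 0, 0.108, 0, 0, 0, 0]
    - [0, 0, 0.108, 0, 0, 0, 0.15]

```text
time_s: 3.55
tool_pos: [0.504, -0.3252, 0.0124]
eef_rot: [0.993, 0.116, 0.0, 0.0]
contact_force: [0.5, 0.5, 0.2]
grip_width: 0.0888
finger_force: 0.0
```

apply_moves:
  rows:
    - [0, 0, 0, 0, 0, 0, 0.2]
    - [0, 0, 0, 0, 0, 0, 0.24]
    - [0, 0, 0, 0, 0, 0, 0.27]
    - [0, 0, 0, 0, 0, 0, 0.3]
    - [0, 0, 0, 0, 0, 0, 0.32]
    - [0, 0, 0, 0, 0, 0, 0.34]
    - [0, 0, 0, 0, 0, 0, 0.34]
    - [0, 0, 0, 0, 0, 0, 0.34]

```text
time_s: 4.35
tool_pos: [0.5037, -0.3254, 0.0121]
eef_rot: [0.993, 0.116, 0.0, 0.0]
contact_force: [-1.9, -0.7, 5.0]
grip_width: 0.0621
finger_force: 12.4
```

apply_moves:
  rows:
    - [0, 0, -0.003, 0, 0, 0, 0.34]
    - [0, 0, -0.01, 0, 0, 0, 0.34]
    - [0, 0, -0.025, 0, 0, 0, 0.34]
    - [0, 0, -0.045, 0, 0, 0, 0.34]
    - [0, 0, -0.07, 0, 0, 0, 0.34]
    - [0, 0, -0.09, 0, 0, 0, 0.34]
    - [0, 0, -0.1, 0, 0, 0, 0.34]
    - [0, 0, -0.1, 0, 0, 0, 0.34]

```text
time_s: 5.15
tool_pos: [0.5042, -0.3254, 0.113]
eef_rot: [0.993, 0.116, 0.001, 0.001]
contact_force: [0.6, -0.6, -2.4]
grip_width: 0.0618
finger_force: 10.3
```

Run:
```python
from h import *
p=[.504,-.3245,.112]; yw=-12.7; a=np.radians(yw)
mid=np.array([.5925,.0105])+.0065*np.array([-np.sin(a),np.cos(a)])
g=mid-(.058+.068)*np.array([np.cos(a),np.sin(a)]); print(mid,g)
print(delta(p,down(13.3),[*g,.14],down(yw)))
s=capture("scene");i=s["image"][110:230,200:360];cv2.imwrite("pics/s4.png",cv2.resize(i,None,fx=5,fy=5,interpolation=2)[:,:,::-1])
```

```text
[0.593929   0.01684097] [0.47101165 0.0445416 ]
(array([ 0.0528, -0.3667, -0.028 ]), array([-0., -0., 26.]))
```

View pics/s4.png

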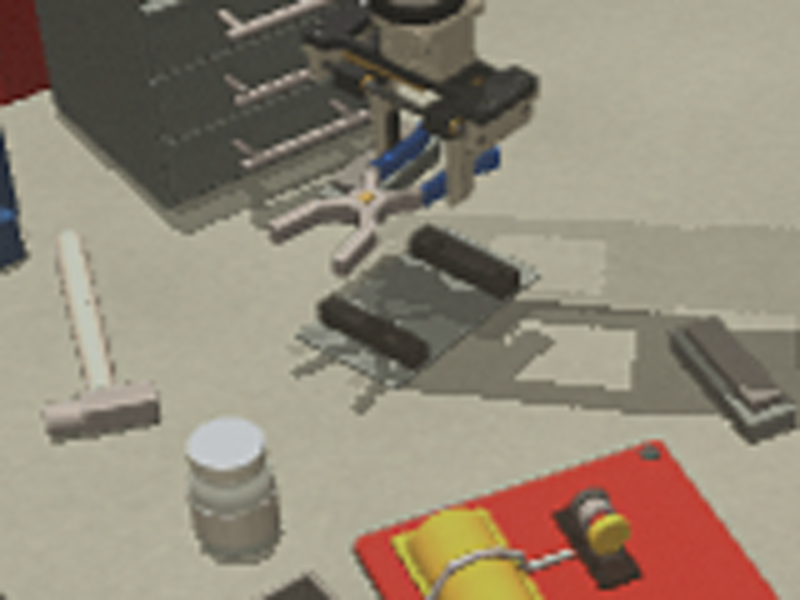

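The pliers hang level in the fingers and the rest is empty. I'll carry them to a hover behind and above the open clip.

apply_moves:
  rows:
    - [0.002, -0.012, -0.005, 0, 0, 1, 0.34]
    - [0.006, -0.04, -0.014, 0, 0, 3, 0.34]
    - [0.012, -0.08, -0.022, 0, 0, 6, 0.34]
    - [0.018, -0.122, -0.028, 0, 0, 9, 0.34]
    - [0.024, -0.165, -0.028, 0, 0, 12, 0.34]
    - [0.03, -0.208, -0.028, 0, 0, 15, 0.34]
    - [0.036, -0.25, -0.028, 0, 0, 18, 0.34]
    - [0.042, -0.29, -0.028, 0, 0, 21, 0.34]

```text
time_s: 6.0
tool_pos: [0.4761, -0.031, 0.1382]
eef_rot: [0.998, -0.068, -0.001, -0.0]
contact_force: [0.4, 0.3, -0.8]
grip_width: 0.0616
finger_force: 10.3
```

Run:
```python
from h import *
r0=down(13.3);p=np.array([.504,-.3245,.112])+r0.apply([.042,-.29,-.028]); print(p)
print(delta(p,down(-7.7),[.471,.0445,.14],down(-12.7)))
```

```text
[ 0.47815909 -0.03261604  0.14      ]
(array([-0.0174, -0.0755, -0.    ]), array([ 0., -0.,  5.]))
```

apply_moves:
  rows:
    - [-0.008, -0.034, 0, 0, 0, 2.3, 0.34]
    - [-0.0135, -0.058, 0, 0, 0, 4, 0.34]
    - [-0.0165, -0.071, 0, 0, 0, 4.7, 0.34]
    - [-0.0174, -0.0755, 0, 0, 0, 5, 0.34]
    - [-0.0174, -0.0755, 0, 0, 0, 5, 0.34]
    - [-0.0174, -0.0755, 0, 0, 0, 5, 0.34]
    - [-0.0174, -0.0755, 0, 0, 0, 5, 0.34]
    - [-0.0174, -0.0755, 0, 0, 0, 5, 0.34]

```text
time_s: 6.8
tool_pos: [0.4707, 0.0433, 0.1395]
eef_rot: [0.994, -0.111, -0.0, 0.0]
contact_force: [0.3, 0.8, -1.0]
grip_width: 0.0618
finger_force: 10.3
```

Run:
```python
from h import *
print(observe()["tool_pos"])
s=capture("scene");t=capture("top")
f=lambda i,x,y,w,h,k:cv2.resize(i[y:y+h,x:x+w],None,fx=k,fy=k,interpolation=2)[:,:,::-1]
cv2.imwrite("pics/s5.png",np.hstack([f(s["image"],270,150,80,100,5),f(t["image"],270,150,80,100,5)]))
```

```text
[0.47071779 0.04330286 0.13954716]
```

View pics/s5.png

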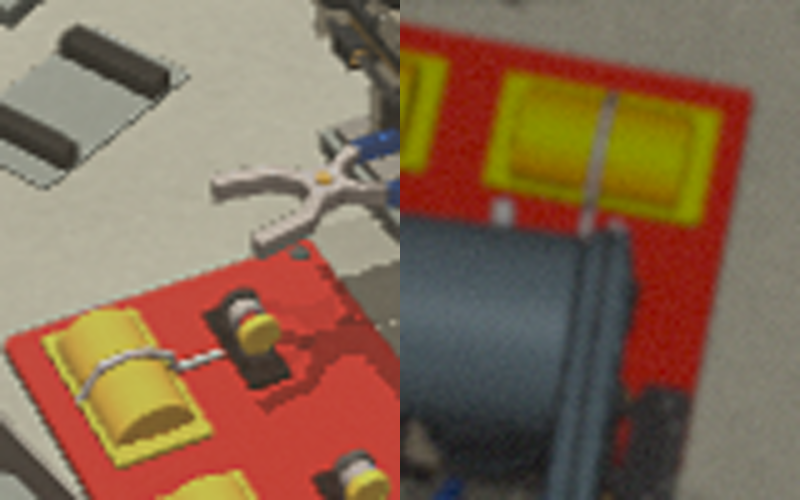

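Hover view: the jaw tips are at scene ~(313,186) and ~(321.6,197), the pin at ~(334.4,185.6), and the cap at ~(322,216). I'll check the pliers' line against the clip.

Run:
```python
from h import *
s=capture("scene");h=cv2.cvtColor(s["image"],cv2.COLOR_RGB2HSV)
a=np.radians(-12.7);ex=np.array([np.cos(a),np.sin(a)]);ey=np.array([-ex[1],ex[0]]);b=np.array([.5925,.0105])
for n,p in(("A",(313.2,186)),("B",(321.5,197.5)),("pin",(334.6,185.6))):
    q=onz(s,*p,.1675)[:2]-b; print(n,q@ex,q@ey)
g=np.array([.4707,.0433])-b; print("grip",g@ex,g@ey)
# predicted pixels of a nominal pivot
for d in(0,.068,.143): 
    q=np.array([.4707,.0433])+d*ex; print(d,proj(s,[*q,.1675]))
```

```text
A 0.011417982504428485 -0.02485820446411319
B 0.011248697886803872 0.040929763208409256
pin -0.05749659349731519 0.004954911020881923
grip -0.12603106295537841 0.005220265351248481
0 (np.float64(351.756044897662), np.float64(180.29066024072216))
0.068 (np.float64(334.7700866831911), np.float64(185.6026987969893))
0.143 (np.float64(315.4683724641432), np.float64(191.63894643395116))
```

apply_moves:
  rows:
    - [0, 0, 0.01, 0, 0, 0, 0.33]
    - [0, 0, 0.025, 0, 0, 0, 0.32]
    - [0, 0, 0.04, 0, 0, 0, 0.32]
    - [0, 0, 0.055, 0, 0, 0, 0.32]
    - [0, 0, 0.066, 0, 0, 0, 0.32]
    - [0, 0, 0.072, 0, 0, 0, 0.32]
    - [0, 0, 0.074, 0, 0, 0, 0.32]
    - [0, 0, 0.074, 0, 0, 0, 0.32]

```text
time_s: 7.75
tool_pos: [0.4707, 0.044, 0.0656]
eef_rot: [0.994, -0.111, -0.0, 0.0]
contact_force: [-0.3, -0.8, -2.2]
grip_width: 0.0637
finger_force: 9.5
```

Run:
```python
from h import *
print(observe()["tool_pos"])
s=capture("scene")
f=lambda i,x,y,w,h,k:cv2.resize(i[y:y+h,x:x+w],None,fx=k,fy=k,interpolation=2)[:,:,::-1]
cv2.imwrite("pics/s6.png",f(s["image"],290,175,75,60,10))
```

```text
[0.47069315 0.04402294 0.06560786]
```

View pics/s6.png

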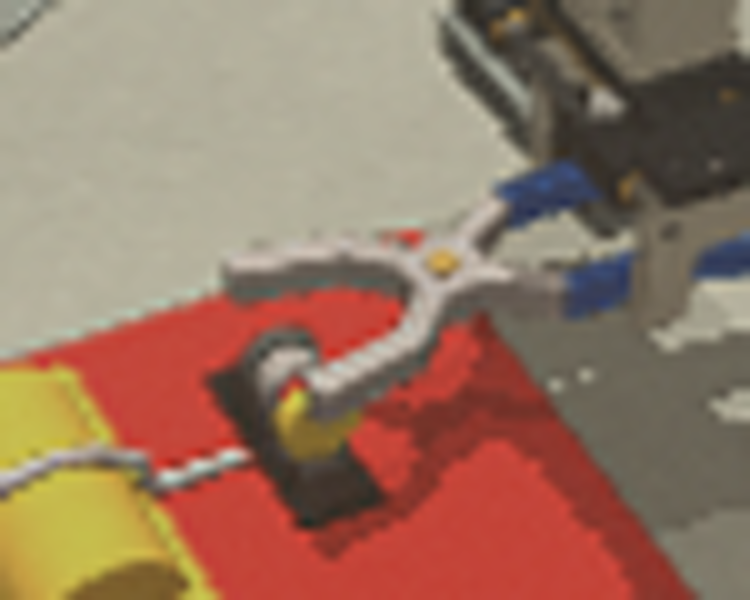

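The jaws straddle the clip: cap at crop (320,425), +y jaw tip (310,385), −y jaw tip (230,270). The clearance looks slightly larger on the +y side, so I'll shift 1.5 mm towards −y while lowering.

apply_moves:
  rows:
    - [0, 0.0015, 0.001, 0, 0, 0, 0.32]
    - [0, 0.0015, 0.006, 0, 0, 0, 0.32]
    - [0, 0.0015, 0.011, 0, 0, 0, 0.32]
    - [0, 0.0015, 0.017, 0, 0, 0, 0.32]
    - [0, 0.0015, 0.023, 0, 0, 0, 0.32]
    - [0, 0.0015, 0.029, 0, 0, 0, 0.32]
    - [0, 0.0015, 0.034, 0, 0, 0, 0.32]
    - [0, 0.0015, 0.035, 0, 0, 0, 0.32]

```text
time_s: 8.6
tool_pos: [0.4697, 0.0427, 0.0298]
eef_rot: [0.994, -0.111, -0.001, -0.0]
contact_force: [0.1, 0.4, -1.8]
grip_width: 0.0637
finger_force: 9.5
```

Run:
```python
from h import *
print(observe()["tool_pos"])
s=capture("scene")
f=lambda i,x,y,w,h,k:cv2.resize(i[y:y+h,x:x+w],None,fx=k,fy=k,interpolation=2)[:,:,::-1]
cv2.imwrite("pics/s7.png",f(s["image"],290,175,75,60,10))
```

```text
[0.46973607 0.04266662 0.02983302]
```

View pics/s7.png

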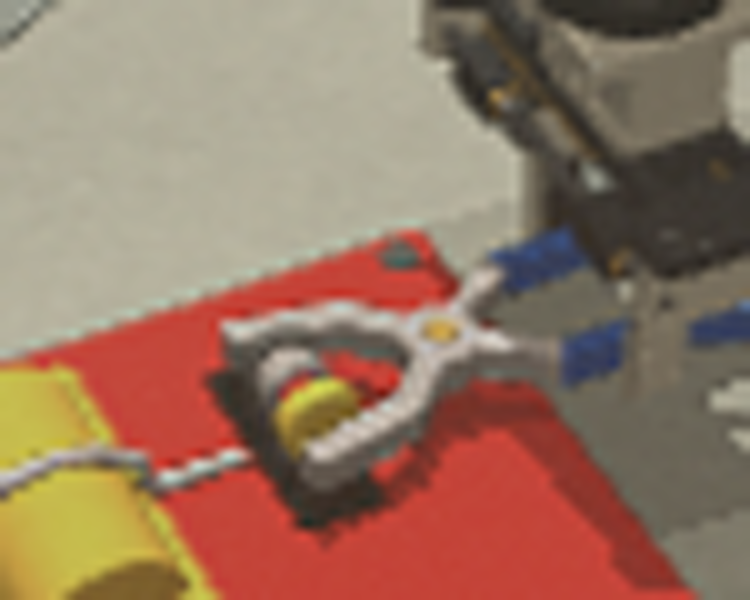

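The clip is between the jaws: cap (315,410) inside the +y jaw, steel disc inside the −y jaw, and no contact force. Now I'll squeeze.

apply_moves:
  rows:
    - [0, 0, 0, 0, 0, 0, 0.36]
    - [0, 0, 0, 0, 0, 0, 0.4]
    - [0, 0, 0, 0, 0, 0, 0.43]
    - [0, 0, 0, 0, 0, 0, 0.46]
    - [0, 0, 0, 0, 0, 0, 0.49]
    - [0, 0, 0, 0, 0, 0, 0.52]
    - [0, 0, 0, 0, 0, 0, 0.55]
    - [0, 0, 0, 0, 0, 0, 0.57]

```text
time_s: 9.45
tool_pos: [0.4703, 0.0425, 0.0306]
eef_rot: [0.994, -0.111, 0.0, 0.0]
contact_force: [0.4, -0.9, -1.9]
grip_width: 0.0415
finger_force: 13.2
```

apply_moves:
  rows:
    - [0, 0, 0, 0, 0, 0, 0.58]
    - [0, 0, 0, 0, 0, 0, 0.59]
    - [0, 0, 0, 0, 0, 0, 0.6]
    - [0, 0, 0, 0, 0, 0, 0.6]
    - [0, 0, 0, 0, 0, 0, 0.6]
    - [0, 0, 0, 0, 0, 0, 0.6]
    - [0, 0, 0, 0, 0, 0, 0.6]
    - [0, 0, 0, 0, 0, 0, 0.6]

```text
time_s: 10.25
tool_pos: [0.4705, 0.0425, 0.0307]
eef_rot: [0.994, -0.111, 0.0, 0.0]
contact_force: [-0.4, -2.2, -2.0]
grip_width: 0.0376
finger_force: 13.6
```

apply_moves:
  rows:
    - [0, 0, 0, 0, 0, 0, 0.61]
    - [0, 0, 0, 0, 0, 0, 0.615]
    - [0, 0, 0, 0, 0, 0, 0.62]
    - [0, 0, 0, 0, 0, 0, 0.62]
    - [0, 0, 0, 0, 0, 0, 0.62]
    - [0, 0, 0, 0, 0, 0, 0.62]
    - [0, 0, 0, 0, 0, 0, 0.62]
    - [0, 0, 0, 0, 0, 0, 0.62]

```text
time_s: 11.05
tool_pos: [0.4702, 0.0425, 0.0306]
eef_rot: [0.994, -0.111, -0.0, 0.0]
contact_force: [-0.2, -4.0, -1.4]
grip_width: 0.0363
finger_force: 25.3
```

Force jumps against a solid clip, so the cap is home. I'll open gently back to carry width.

apply_moves:
  rows:
    - [0, 0, 0, 0, 0, 0, 0.6]
    - [0, 0, 0, 0, 0, 0, 0.56]
    - [0, 0, 0, 0, 0, 0, 0.51]
    - [0, 0, 0, 0, 0, 0, 0.46]
    - [0, 0, 0, 0, 0, 0, 0.41]
    - [0, 0, 0, 0, 0, 0, 0.37]
    - [0, 0, 0, 0, 0, 0, 0.34]
    - [0, 0, 0, 0, 0, 0, 0.34]

```text
time_s: 11.85
tool_pos: [0.4702, 0.0426, 0.0306]
eef_rot: [0.994, -0.111, -0.0, -0.0]
contact_force: [0.2, 0.5, -1.0]
grip_width: 0.0616
finger_force: 9.7
```

apply_moves:
  rows:
    - [0, 0, -0.003, 0, 0, 0, 0.34]
    - [0, 0, -0.01, 0, 0, 0, 0.34]
    - [0, 0, -0.02, 0, 0, 0, 0.34]
    - [0, 0, -0.035, 0, 0, 0, 0.34]
    - [0, 0, -0.06, 0, 0, 0, 0.34]
    - [0, 0, -0.085, 0, 0, 0, 0.34]
    - [0, 0, -0.103, 0, 0, 0, 0.34]
    - [0, 0, -0.109, 0, 0, 0, 0.34]

```text
time_s: 12.65
tool_pos: [0.4717, 0.0424, 0.1425]
eef_rot: [0.994, -0.111, 0.002, 0.0]
contact_force: [-0.9, -0.1, -2.2]
grip_width: 0.0619
finger_force: 9.7
```

Run:
```python
from h import *
o=observe();print(o["tool_pos"],o["grip_width"],o["finger_force"])
s=capture("scene")
a=np.radians(-12.7);ex=np.array([np.cos(a),np.sin(a)]);ey=np.array([-ex[1],ex[0]])
h=cv2.cvtColor(s["image"],cv2.COLOR_RGB2HSV)
for n,(x0,y0,x1,y1),b in(("open",(310,205,335,230),(.5925,.0105)),("done",(330,237,357,262),(.6326,.1861))):
    m=cv2.inRange(h[y0:y1,x0:x1],np.array((18,130,90)),np.array((35,255,255)));k,l,st,ce=cv2.connectedComponentsWithStats(m);i=1+st[1:,4].argmax()
    q=onz(s,*(ce[i]+[x0,y0]),.05)[:2]-b;print(n,st[i],ce[i]+[x0,y0],q@ex,q@ey)
    # profile along axis, rgb at z=.06
    for d in np.arange(-.02,.026,.004):
        u,v=proj(s,[*(np.array(b)+d*ey),.06]);print(round(d,3),s["image"][round(v),round(u)],end=" ")
    print()
# pin in hover & tips check
m=cv2.inRange(h[180:192,325:342],np.array((14,110,70)),np.array((35,255,255)));ys,xs=np.where(m);print("pin px",xs.mean()+325,ys.mean()+180)
r=down(-12.7); p=np.array([.471,.0445,.14])+r.apply([0,.0015,0]);print(p,delta(p,r,[.504,-.3245,.112],down(13.3)))
```

```text
[0.47172353 0.0424306  0.14251227] 0.06185847031793115 9.69801664352417
open [ 7  7  8  8 48] [320.5        215.39583333] -0.0011009779614568444 0.011648329110254901
-0.02 [203  70  57] -0.016 [108  99  90] -0.012 [108  99  90] -0.008 [117 109 100] -0.004 [186 172 163] 0.0 [187 174 166] 0.004 [191 184 135] 0.008 [204 208  86] 0.012 [142 127  52] 0.016 [131 110  49] 0.02 [125 100  45] 0.024 [128 104  48] 
done [ 9  7  9  8 51] [342.80392157 247.7254902 ] -0.002027258249284331 0.0033790291383233337
-0.02 [109  97  89] -0.016 [115 105  95] -0.012 [177 163 152] -0.008 [184 171 166] -0.004 [184 171 166] 0.0 [200 203  86] 0.004 [179 174  77] 0.008 [130 107  46] 0.012 [127 103  47] 0.016 [124 101  42] 0.02 [125 101  46] 0.024 [126 103  45] 
pin px 334.0 184.5
[0.47067023 0.0430367  0.14      ] (array([0.1133, 0.3512, 0.028 ]), array([  0.,   0., -26.]))
```

The stud no longer shows. The open clip's profile (steel → yellow) now matches the finished one, and the pliers haven't slipped. Carrying them back.

apply_moves:
  rows:
    - [0.004, 0.012, 0, 0, 0, -1, 0.34]
    - [0.013, 0.04, 0, 0, 0, -3, 0.34]
    - [0.026, 0.08, 0, 0, 0, -6, 0.34]
    - [0.039, 0.122, 0, 0, 0, -9, 0.34]
    - [0.053, 0.165, 0, 0, 0, -12, 0.34]
    - [0.067, 0.208, 0, 0, 0, -15, 0.34]
    - [0.081, 0.25, 0, 0, 0, -18, 0.34]
    - [0.094, 0.29, 0, 0, 0, -21, 0.34]

```text
time_s: 13.5
tool_pos: [0.4976, -0.2627, 0.1387]
eef_rot: [0.997, 0.073, -0.001, -0.001]
contact_force: [0.2, -0.3, -1.3]
grip_width: 0.0617
finger_force: 9.8
```

Run:
```python
from h import *
r0=down(-12.7);p=np.array([.4707,.043,.14])+r0.apply([.094,.29,0]);o=observe(); print(p,o["tool_pos"])
print(delta(p,down(8.3),[.504,-.3245,.06],down(13.3)))
```

```text
[ 0.49864485 -0.26057056  0.14      ] [ 0.49757478 -0.26266984  0.13865412]
(array([-0.0039,  0.064 ,  0.08  ]), array([ 0.,  0., -5.]))
```

apply_moves:
  rows:
    - [-0.002, 0.03, 0, 0, 0, -2.3, 0.34]
    - [-0.003, 0.05, 0.01, 0, 0, -4, 0.34]
    - [-0.0037, 0.061, 0.025, 0, 0, -4.7, 0.34]
    - [-0.0039, 0.064, 0.045, 0, 0, -5, 0.34]
    - [-0.0039, 0.064, 0.063, 0, 0, -5, 0.34]
    - [-0.0039, 0.064, 0.075, 0, 0, -5, 0.34]
    - [-0.0039, 0.064, 0.08, 0, 0, -5, 0.34]
    - [-0.0039, 0.064, 0.08, 0, 0, -5, 0.34]

```text
time_s: 14.3
tool_pos: [0.5031, -0.3239, 0.0586]
eef_rot: [0.993, 0.116, -0.001, -0.001]
contact_force: [-0.4, 0.1, -2.3]
grip_width: 0.0618
finger_force: 9.8
```

Run:
```python
from h import *
o=observe();r=R.from_quat(o["eef_rot"]);print(o["tool_pos"],delta(o["tool_pos"],r,[.504,-.3245,.012],down(13.3)))
```

```text
[ 0.50313199 -0.32388424  0.05860051] (array([0.0008, 0.0009, 0.0466]), array([-0.11,  0.07,  0.02]))
```

apply_moves:
  rows:
    - [0, 0, 0.01, 0, 0, 0, 0.34]
    - [0, 0, 0.022, 0, 0, 0, 0.34]
    - [0, 0, 0.033, 0, 0, 0, 0.34]
    - [0, 0, 0.04, 0, 0, 0, 0.34]
    - [0, 0, 0.044, 0, 0, 0, 0.34]
    - [0, 0, 0.046, 0, 0, 0, 0.34]
    - [0, 0, 0.0475, 0, 0, 0, 0.34]
    - [0, 0, 0.0475, 0, 0, 0, 0.34]

```text
time_s: 15.1
tool_pos: [0.5038, -0.3251, 0.0124]
eef_rot: [0.993, 0.116, 0.0, 0.0]
contact_force: [0.9, 0.0, -2.1]
grip_width: 0.0613
finger_force: 9.7
```

apply_moves:
  rows:
    - [0, 0, 0.0005, 0, 0, 0, 0.34]
    - [0, 0, 0.001, 0, 0, 0, 0.34]
    - [0, 0, 0.001, 0, 0, 0, 0.34]
    - [0, 0, 0.001, 0, 0, 0, 0.335]
    - [0, 0, 0.001, 0, 0, 0, 0.33]
    - [0, 0, 0.001, 0, 0, 0, 0.325]
    - [0, 0, 0.001, 0, 0, 0, 0.32]
    - [0, 0, 0.001, 0, 0, 0, 0.315]

```text
time_s: 15.9
tool_pos: [0.5044, -0.3257, 0.0121]
eef_rot: [0.993, 0.116, 0.001, 0.001]
contact_force: [1.6, -0.1, 5.2]
grip_width: 0.0636
finger_force: 7.9
```

apply_moves:
  rows:
    - [0, 0, 0, 0, 0, 0, 0.305]
    - [0, 0, 0, 0, 0, 0, 0.295]
    - [0, 0, 0, 0, 0, 0, 0.285]
    - [0, 0, 0, 0, 0, 0, 0.27]
    - [0, 0, 0, 0, 0, 0, 0.24]
    - [0, 0, 0, 0, 0, 0, 0.18]
    - [0, 0, 0, 0, 0, 0, 0.08]
    - [0, 0, 0, 0, 0, 0, 0]

```text
time_s: 16.7
tool_pos: [0.5032, -0.3245, 0.0107]
eef_rot: [0.993, 0.116, -0.0, -0.0]
contact_force: [0.3, 0.2, -0.1]
grip_width: 0.0876
finger_force: 0.0
```

apply_moves:
  rows:
    - [0, 0, 0, 0, 0, 0, 0]
    - [0, 0, -0.005, 0, 0, 0, 0]
    - [0, 0, -0.015, 0, 0, 0, 0]
    - [0, 0, -0.035, 0, 0, 0, 0]
    - [0, 0, -0.065, 0, 0, 0, 0]
    - [0, 0, -0.105, 0, 0, 0, 0]
    - [0, 0, -0.145, 0, 0, 0, 0]
    - [0, 0, -0.18, 0, 0, 0, 0]

```text
time_s: 17.5
tool_pos: [0.5038, -0.325, 0.1945]
eef_rot: [0.993, 0.116, 0.001, 0.001]
contact_force: [0.3, -0.5, 0.4]
grip_width: 0.093
finger_force: 0.0
```

apply_moves:
  rows:
    - [0, -0.01, 0, 0, 0, 0, 0]
    - [-0.01, -0.04, 0, 0, 0, 0, 0]
    - [-0.02, -0.08, 0, 0, 0, 0, 0]
    - [-0.03, -0.12, 0, 0, 0, 0, 0]
    - [-0.04, -0.16, 0, 0, 0, 0, 0]
    - [-0.05, -0.19, 0, 0, 0, 0, 0]
    - [-0.05, -0.2, 0, 0, 0, 0, 0]
    - [-0.05, -0.2, 0, 0, 0, 0, 0]

```text
time_s: 18.3
tool_pos: [0.4088, -0.1408, 0.1916]
eef_rot: [0.993, 0.117, 0.0, 0.0]
contact_force: [-0.4, 0.2, 0.7]
grip_width: 0.093
finger_force: 0.0
```

Run:
```python
from h import *
top=capture("top");sc=capture("scene")
def blobs(n,c,img):
    x0,y0,x1,y1=(370,180,450,270) if n=="top" else (250,140,320,190)
    h=cv2.cvtColor(img,cv2.COLOR_RGB2HSV)[y0:y1,x0:x1]
    out=[]
    for lo,hi,m in(((100,130,0),(125,255,255),10),((14,100,70),(35,255,255),2)):
        k,l,st,ce=cv2.connectedComponentsWithStats(cv2.inRange(h,np.array(lo),np.array(hi)))
        out+=[(int(st[i,4]),(ce[i]+[x0,y0]).round(1).tolist(),onz(c,*(ce[i]+[x0,y0]),.04)[:2].round(4).tolist()) for i in range(1,k) if st[i,4]>m]
    return out
for n,c in(("top",top),("scene",sc)):
    old=cv2.cvtColor(cv2.imread(f"pics/{n}0.png"),cv2.COLOR_BGR2RGB)
    print(n,"was",blobs(n,c,old)); print(n,"now",blobs(n,c,c["image"]))
    d=(cv2.absdiff(cv2.GaussianBlur(old,(3,3),0),cv2.GaussianBlur(c["image"],(3,3),0)).max(2)>45).astype(np.uint8)
    k,l,st,ce=cv2.connectedComponentsWithStats(d); print("diff",[st[i].tolist() for i in range(1,k) if st[i,4]>12])
```

```text
top was [(108, [422.9, 234.9], [0.4993, -0.3562]), (116, [403.8, 240.8], [0.4818, -0.2961]), (4, [406.5, 212.5], [0.5707, -0.3101])]
top now [(110, [423.0, 234.7], [0.4997, -0.3567]), (5, [406.6, 211.8], [0.573, -0.3105])]
diff [[299, 202, 4, 8, 22], [197, 205, 208, 195, 11439], [401, 228, 16, 23, 131], [409, 244, 7, 9, 37], [397, 247, 4, 6, 18], [0, 295, 196, 105, 10736], [21, 302, 16, 18, 52], [113, 308, 2, 9, 16], [0, 341, 20, 11, 127], [0, 376, 8, 6, 38], [291, 383, 48, 17, 259], [3, 384, 16, 16, 69], [167, 387, 15, 13, 69]]
scene was [(19, [281.5, 157.7], [0.5017, -0.3565]), (27, [292.3, 163.3], [0.488, -0.2981]), (3, [274.7, 168.7], [0.5663, -0.3133])]
scene now [(20, [281.2, 157.8], [0.5034, -0.3564]), (28, [292.2, 163.3], [0.4885, -0.2982]), (4, [274.0, 168.8], [0.5687, -0.3145])]
diff [[324, 0, 170, 52, 3078], [502, 0, 40, 24, 690], [495, 12, 83, 104, 2809], [444, 52, 42, 26, 487], [486, 63, 47, 36, 757], [308, 76, 52, 74, 1675], [435, 95, 9, 18, 113], [449, 101, 29, 18, 395], [408, 107, 9, 26, 158], [418, 106, 7, 12, 56], [474, 115, 30, 20, 268], [519, 114, 5, 8, 14], [445, 124, 103, 156, 5811], [442, 133, 30, 26, 604], [469, 133, 5, 6, 19], [543, 145, 7, 7, 24], [418, 172, 18, 8, 76], [313, 176, 143, 43, 2516], [340, 176, 9, 10, 45]]
```

```bash
python3 -c "
from station import close_job
print(close_job())"
```

```text
the job is handed in; nothing more can be done
None
```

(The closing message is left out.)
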